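# Load the fruit crate and wedge its gate shut

### The job

Put all the peaches and lemons into the open wooden crate, lying on its floor, while its gate stands open, then swing the gate fully shut against its stop. Then push the orange wedge, thin end first and flat on the worktop, straight in under the free half of the gate (away from the hinge), and tap it home until you feel it jam tight, so that it holds the gate shut by itself. Leave the other things on the worktop where they are.

Things in the scene. Friction and masses are not known exactly. Their poses are not given: they have to be found in the camera images.
- crate: Open wooden fruit crate, fixed, 155 mm deep (its x), 235 mm wide (y). Origin: centre of its underside, 0 to 3 mm above the worktop (feet reach lower); +x to its back wall, z up. Inside 135 x 215 mm; floor 30 mm and wall tops 56 mm above the origin; 7 mm ribs make four nests. Gate on its front (-x). Open space under the floor up to 24 mm, but for 18 mm feet at the corners.
- gate (a joint): Gate angle (rad): 0 shut (a firm stop), positive open, swinging out to the front, to 1.5; turns freely with slight friction and stays where left. A wooden board 12 mm thick, from 3 to 228 mm off the hinge axis; underside 16 mm, top 56 mm above the crate's origin: a gap of 16 to 19 mm beneath. Shut, it lies along the crate's -y, outer face at crate x -81.5 mm.
- gate_hinge (a point): On the gate's upright hinge axis at one front corner (crate x -75.5, y +113.5 mm), 36 mm above the crate's origin.
- gate_end (a point): The middle of the gate's free end face, half-way up the board (36 mm above the crate's origin).
- wedge_grip (a point): Loose orange plastic wedge, 110 mm long, 30 mm wide, 0.15 kg: an 80 mm taper, flat beneath, rising from 5 mm at the tip to 24 mm, then a grip block 30 mm long, wide and high. This point is the block's centre (15 mm up); +x points to the tip, z up.
- wedge_tip (a point): Middle of the wedge's thin tip, 95 mm ahead of the grip block's centre, 2.5 mm above the underside; same axes. The wedge begins to bear under the gate with its tip 46 to 60 mm behind the gate's outer face; pushed on with 15 to 20 N it jams and stays.
- nest0 (a point): Centre of the back, hinge-side nest of the crate (64 x 103 mm), on its floor.
- nest1 (a point): Centre of the back, free-end-side nest of the crate (64 x 103 mm), on its floor.
- nest2 (a point): Centre of the front (gate), hinge-side nest of the crate (64 x 103 mm), on its floor.
- nest3 (a point): Centre of the front, free-end-side nest of the crate (64 x 103 mm), on its floor.
- peach_a_mid (a point): Centre of a loose peach, 60 mm; absent (None) in some starts.
- peach_b_mid (a point): Centre of a loose peach, 61 mm; absent (None) in some starts.
- lemon_a_mid (a point): Centre of a loose lemon, 72 x 57 x 58 mm, long axis along its x; absent (None) in some starts.
- lemon_b_mid (a point): Centre of a loose lemon, 77 x 51 x 52 mm, long axis along its x; absent (None) in some starts.
- jam: Bystander: jam jar, 66 mm diameter, 90 mm high; origin at the centre of its underside. Not to be disturbed.
- timer: Bystander: red kitchen timer, 69 mm diameter, 54 mm high; origin at the centre of its underside. Not to be disturbed.
- onion_b: Bystander: brown onion, 79 mm diameter, 85 mm high; origin at the centre of its underside. Not to be disturbed.
- salt: Bystander: salt shaker with a grey cap, 44 mm diameter, 90 mm high; origin at the centre of its underside. Not to be disturbed.

How it is judged:
By the outcome, as a careful person would: the job done as asked, in the order asked, and still so for the second after the job is handed in, with the robot touching nothing.
Of peach_a, peach_b, lemon_a, lemon_b only 3 to 4 are there at a start; the rules pass over those that are not, and their reading is None.
At some moment in a run one of wedge may be knocked a few centimetres aside while the robot is not near it.
It also fails if it takes over 200 s, if anything falls off the work surface, if the arm or the gripper's body presses on something with over 40 N, if the wrist force passes 120 N, or if a joint passes its speed limit or range.

### The arm

A 6-joint arm with a two-finger parallel gripper is mounted at the origin on a cart in front of the work surface, level with it; the furniture and walls round the work are solid. World frame = base frame: x ahead of the robot, y to its left, z up, the work surface at z = 0. Lengths are in m, angles in rad, forces in N, time in s.
With the tool pointing down it reaches from about 0.25 to 0.775 m from the base axis. Payload 4 kg.
Tool frame: the origin (TCP) lies at the centre of the arm's flange, where the gripper is bolted on; the fingertips stand 199 mm ahead of it and the grasp point (between the pads) lies 180 mm ahead of it (robot.tcp_to_tips is the distance from the TCP to the fingertips, in m); z points along the fingers, y is the line along which they close (so a half turn about z gives the same grasp; the last joint's range is limited). The gripper opens to 94 mm and grips with 3 to 60 N. Pads are 16 mm wide; open, the fingers measure 119 mm over their backs; the gripper's body (75 mm by 177 mm) begins 78 mm behind the grasp point.
Start: joints at [1.242, 0.087, 1.371, -0, 1.684, -0.103], TCP at [0.123, 0.536, 0.405] pointing down, gripper open.
Joint ranges: [-3.1, 3.1], [-0.76, 2.03], [0.27, 2.55], [-1.08, 4.22], [0.17, 2.65], [-2.57, 2.57]. Speed limits (rad/s): [2.79, 2.79, 3.14, 3.14, 3.14, 3.14].

### API

Orientations are given as [roll, pitch, yaw] about the fixed x, y, z axes, in that order (R = Rz(yaw) Ry(pitch) Rx(roll)).
In Python, from bench import telemetry, snapshot, ticket, robot gives the robot as it stands.
- The arm moves only by the tool apply_moves, never from a script. Its argument "moves" is a list that holds one entry, the list of rows, each a list of 5 numbers: the shift along the tool's x, y, z in units of 50 mm (1.0 is 50 mm), then the turn about the tool's z in units of 10 degrees (1.0 is 10 degrees), then the closure, from 0 (fully open) to 1 (shut). A call has 1 to 10 rows; each row is the pose to reach, as a shift and turn from the pose commanded when the call began, along the tool's axes at that moment; what a row does not reach only later rows make up. A row lasts 1/8 s, in which the tool goes at most 62.5 mm and 10.7 degrees, less where a joint would pass 70% of its speed; a pose out of reach is approached as far as the arm can. A call with a gripper value outside its range is refused whole. The fingers move at their own pace and stop on an object; the grip force is fixed at half the most. Time passes only in rows, so rows that repeat a pose let the fingers close. It gives the time, the measured TCP pose, the force, the opening and the grip force at its end, in the units of the state.
- telemetry.get_obs(): the state, without advancing time (a new reading comes with each control period).
- snapshot(name): name is "scene" or "top" or "wrist"; returns a dict with "image" (420x560x3 uint8, red, green, blue), "fovy" (degrees; the focal length in pixels is half the picture's height over the tangent of half this angle, whatever the lens; pixels are square), "cx", "cy" (the principal point, pixels), "D" ([k1, k2, p1, p2, k3] as OpenCV has them; the pictures are not rectified), "R" (3x3) and "t" (3): a world point X has camera coordinates R X + t. Camera axes: x right, y down, z forward; pixel columns grow to the right and rows downward; lengths in m; the calibration is good to about 2 mm. A picture is of the moment at which its call begins. There is no depth.
- ticket.close_job(): hands the job in; it is judged then, once.
The state is a dict: "time": time; "joint_positions": joint angles; "qvel": joint speeds; "joint_torque": joint torques, N m; "tool_pos": TCP position; "ee_rot": TCP orientation; "wrist_force": force on the tool from outside, world axes, zero at the start; "wrist_torque": the same for the moment, N m; "width": finger opening in m; "finger_force": force on a finger pad.
Only numpy, scipy, OpenCV 4.12 (cv2) and the standard library are available. Lean on these libraries where they do the work, as an engineer would, in place of code of your own. Each camera call takes 0.05 s, during which the arm holds its last target. There are 200 camera calls.

## Working session

There is one attempt and no reset: what is moved stays moved. The work goes in short steps, Python scripts to look and compute and a tool call to move; the robot and the scene stay as the last step left them, time stands still between calls to the robot, and variables do not carry over. Pictures are saved under pics/ and viewed, at most 16 in all, crops included, and the job is handed in when it is done.

Besides the shell and the picture viewer there is one more tool, called after "Emit:" as a command line: name --argument value ..., lists and objects as JSON in quotes. apply_moves: Moves the arm, as the interface text tells. Its arguments: {"type":"object","properties":{"moves":{"type":"array","items":{"type":"array","items":{"type":"array","items":{"type":"number"}}}}},"required":["moves"]}

```bash
mkdir -p pics; ls; cat > h.py <<'E'
import numpy as np, cv2
from bench import telemetry, snapshot, ticket, robot
def K(s):
    f=s["image"].shape[0]/2/np.tan(np.radians(s["fovy"])/2)
    return np.array([[f,0,s["cx"]],[0,f,s["cy"]],[0,0,1.]])
def ray(s,uv,z):
    p=cv2.undistortPoints(np.array(uv,float).reshape(-1,1,2),K(s),np.array(s["D"],float)).reshape(-1,2)
    R=np.array(s["R"]);t=np.array(s["t"]);C=-R.T@t
    d=np.c_[p,np.ones(len(p))]@R
    return C+d*((z-C[2])/d[:,2])[:,None]
def pix(s,X):
    X=np.array(X,float).reshape(-1,3)
    return cv2.projectPoints(X,cv2.Rodrigues(np.array(s["R"],float))[0],np.array(s["t"],float),K(s),np.array(s["D"],float))[0].reshape(-1,2)
def save(s,n): cv2.imwrite(f"pics/{n}.png",np.array(s["image"])[:,:,::-1])
E
python3 - <<'E'
from h import *
for n in("scene","top"):
    s=snapshot(n);save(s,n+"0");R=np.array(s["R"]);print(n,s["fovy"],-R.T@np.array(s["t"]),s["D"])
print(telemetry.get_obs())
E
```

```text
pics
scene 45.54982136163741 [ 0.1074871  -0.65012952  0.8568954 ] [0.0045154 0.        0.        0.        0.       ]
top 57.68621016100998 [0.44745899 0.0733156  0.90137205] [-0.10471146  0.          0.          0.          0.        ]
{'time': 0.1, 'joint_positions': array([ 1.24189623e+00,  8.78742950e-02,  1.37207918e+00,  6.03957530e-06,
        1.68361398e+00, -1.03096649e-01]), 'qvel': array([ 0.00019558, -0.00196298, -0.00360782, -0.00264834, -0.00152868,
       -0.00056307]), 'joint_torque': array([ 2.52428850e-03, -3.41250336e+01, -3.03301942e+01,  7.20334821e-02,
        3.03359097e-02, -1.11930829e-04]), 'tool_pos': array([0.12310802, 0.53594085, 0.40363671]), 'ee_rot': array([-3.13962895e+00, -2.09205900e-04,  2.91578968e+00]), 'wrist_force': array([-0.08356392,  1.09765785,  0.21626839]), 'wrist_torque': array([0.01840303, 0.00452046, 0.01505075]), 'finger_force': 0.0, 'width': 0.09412169532727359}
```

View pics/scene0.png

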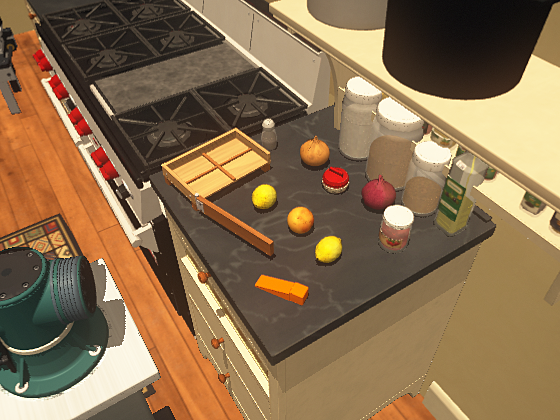

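View pics/top0.png

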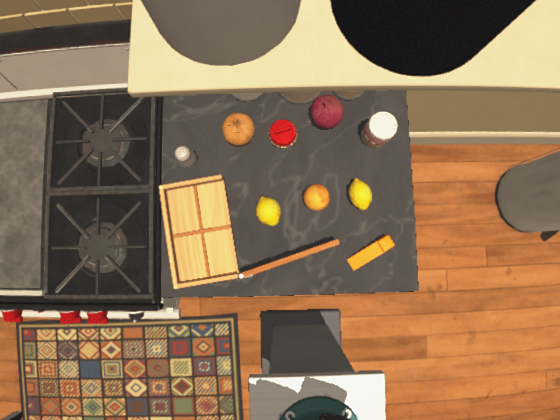

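The top view shows one peach (317,197), lemons at (268,211) and (360,194), the wedge at (371,252) with its grip block to the upper right and its tip to the lower left, the hinge at (240,275), and the gate end at (338,242). The crate is at (200,231). The bystanders are onion (238,128), timer (283,133), jam (380,128) and salt (183,153).

```bash
cat >> h.py <<'E'
def blob(s,seed,kind,r=32):
    im=np.array(s["image"]);hsv=cv2.cvtColor(im,cv2.COLOR_RGB2HSV)
    m=((hsv[...,1]>(150))&(hsv[...,2]>70)&(hsv[...,0]<36)).astype(np.uint8)
    w=np.zeros_like(m);cv2.circle(w,tuple(map(int,seed)),r,1,-1);m&=w
    m=cv2.morphologyEx(m,cv2.MORPH_OPEN,np.ones((3,3)))
    cs,_=cv2.findContours(m,cv2.RETR_EXTERNAL,cv2.CHAIN_APPROX_NONE)
    return max(cs,key=cv2.contourArea)
def fruit(s,seed,z,r=26):
    c=blob(s,seed,0,r);e=cv2.fitEllipse(c);X=ray(s,c.reshape(-1,2),z)
    # outline, on plane z, as metric ellipse
    (cx,cy),(a,b),ang=cv2.fitEllipse((X[:,:2]*1000).astype(np.float32))
    return np.round([cx,cy,a,b,ang],1)
E
cat > m.py <<'E'
from h import *
s=snapshot("top")
for n,seed,z in(("lemon1",(268,211),.027),("peach",(317,197),.030),("lemon2",(360,194),.027)):
    print(n,fruit(s,seed,z),cv2.contourArea(blob(s,seed,0)))
c=blob(s,(371,252),0,36);X=ray(s,c.reshape(-1,2),.015)
r=cv2.minAreaRect((X[:,:2]*1000).astype(np.float32));print("wedge",r,np.round(cv2.boxPoints(r)))
im=np.array(s["image"]);big=cv2.resize(im[165:300,150:410],None,fx=3,fy=3,interpolation=cv2.INTER_CUBIC)
cv2.imwrite("pics/crop1.png",big[:,:,::-1])
E
python3 m.py
```

```text
lemon1 [535.2 103.2  52.9  67.5 111.5] 519.5
peach [565.4  -9.9  58.8  59.   11.7] 505.5
lemon2 [ 568.4 -111.4   50.    70.2  104. ] 497.0
wedge ((434.2597961425781, -132.80062866210938), (33.919559478759766, 116.230224609375), 29.668752670288086) [[ 391.  -91.]
 [ 448. -192.]
 [ 478. -175.]
 [ 420.  -74.]]
```

View pics/crop1.png

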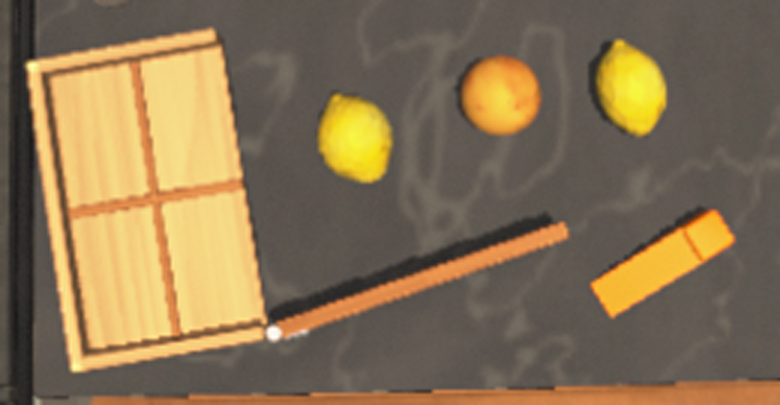

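```bash
cat > crate.py <<'E'
from h import *
s=snapshot("top")
f=lambda c:[150+c[0]/3,165+c[1]/3]
P=ray(s,[f(c) for c in((28,64),(213,29),(76,369),(273,333))],.058)[:,:2]*1000
Q=np.array([[77.5,-117.5],[-77.5,-117.5],[77.5,117.5],[-75.5,113.5]])
qm,pm=Q.mean(0),P.mean(0);U,S,V=np.linalg.svd((Q-qm).T@(P-pm));R=V.T@np.diag([1,np.linalg.det(V.T@U.T)])@U.T
t=pm-R@qm;yaw=np.degrees(np.arctan2(R[1,0],R[0,0]))
print("crate",t,yaw,"resid",P-(Q@R.T+t))
np.savez("crate.npz",R=R,t=t)
for n,c in dict(nest0=(35.5,55),nest1=(35.5,-55),nest2=(-35.5,55),nest3=(-35.5,-55),hinge=(-75.5,113.5)).items(): print(n,R@c+t)
g=ray(s,[f(c) for c in((568,231),(553,223),(567,241))],.058)[:,:2]*1000;print("gate end",g)
E
cat > go.py <<'E'
# usage: go.py x y z(grasp, mm) closing_angle_deg  -> moves in tool units from present pose
import sys
from h import *
from scipy.spatial.transform import Rotation as Ro
o=telemetry.get_obs();x,y,z,a=map(float,sys.argv[1:5])
R=Ro.from_euler("xyz",o["ee_rot"]).as_matrix();p=np.array(o["tool_pos"])
d=R.T@(np.array([x,y,z+180])/1000-p)/.05
cur=np.degrees(np.arctan2(R[1,1],R[0,1]));t=-((a-cur+90)%180-90)/10
print("shift",d.round(3),"turn",round(t,2),"| cur close ang",round(cur,1),"j6",o["joint_positions"][5].round(2),"t",o["time"],"grasp",((p+.18*R[:,2])*1000).round(1),"F",np.round(o["wrist_force"],1),"w",o["width"])
E
python3 crate.py; python3 go.py 535 103 120 111.5
```

```text
crate [490.63007815 256.17701476] 99.52368653501827 resid [[ 0.30715467 -5.12779447]
 [-2.84103386  6.65178118]
 [ 4.03459973 -2.80327691]
 [-1.50072055  1.2792902 ]]
nest0 [430.51446324 282.08768523]
nest1 [538.99836462 300.28777154]
nest2 [442.26179168 212.06625798]
nest3 [550.74569306 230.26634429]
hinge [391.1862937  162.93842976]
gate end [[458.59675537 -54.33608127]
 [464.78767774 -43.46796667]
 [451.27453799 -53.31650175]]
shift [-9.968 -6.593  2.086] turn -3.44 | cur close ang 77.1 j6 -0.1 t 0.2 grasp [123.  535.8 223.9] F [-0.7  0.5 -0.5] w 0.09392214597091893
```

```bash
sed -i 's/\[-77.5,-117.5\]/[-68.5,-117.5]/' crate.py; python3 crate.py
```

```text
crate [490.96303956 253.96556174] 98.73989846286727 resid [[-1.32763322 -1.49761783]
 [-1.01481866  1.72297262]
 [ 2.91000388 -2.34705714]
 [-0.567552    2.12170235]]
nest0 [431.20748809 280.69614474]
nest1 [539.93020276 297.41054911]
nest2 [441.99587636 210.52057436]
nest3 [550.71859104 227.23497873]
hinge [390.25312515 162.09601761]
gate end [[458.59675537 -54.33608127]
 [464.78767774 -43.46796667]
 [451.27453799 -53.31650175]]
```

Emit:
apply_moves --moves '[[[-1,-0.66,0.2,-0.4,0],[-2,-1.3,0.4,-0.8,0],[-3,-2,0.6,-1.2,0],[-4,-2.7,0.8,-1.6,0],[-5,-3.3,1,-2,0],[-6,-4,1.2,-2.4,0],[-7,-4.6,1.4,-2.8,0],[-8,-5.3,1.6,-3.1,0],[-9,-5.9,1.8,-3.44,0],[-9.97,-6.6,2.09,-3.44,0]]]'

```text
time: 1.5
tool_pos: [0.5364, 0.1013, 0.3003]
ee_rot: [3.142, 0.002, -2.767]
wrist_force: [0.7, 1.1, -0.2]
width: 0.0936
finger_force: 0.0
```

```bash
cat > w.py <<'E'
import sys
from h import *
s=snapshot("wrist");save(s,sys.argv[1])
if len(sys.argv)>4:
    x,y,z=map(float,sys.argv[2:5]);u=pix(s,[x/1000,y/1000,z/1000])[0];print("pred px",u)
    f=K(s)[0,0];C=-np.array(s["R"]).T@np.array(s["t"]);print(fruit(s,u,z/1000,int(f*.042/(C[2]-z/1000))))
E
python3 w.py w1 535 103 28; python3 go.py 535 103 27 111.5
```

```text
pred px [282.26100344 213.65745851]
[537.3 101.5  55.7  70.4 108.2]
shift [0.029 0.17  1.805] turn -0.03 | cur close ang 111.2 j6 -1.87 t 1.55 grasp [539.5  95.1 117.3] F [ 2.5 -3.6 -1.1] w 0.09434091020910074
```

View pics/w1.png

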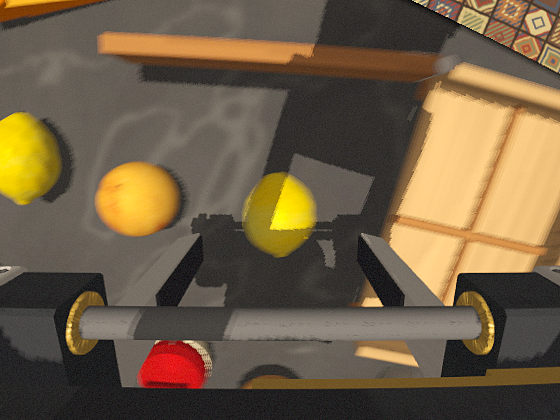

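The wrist view shows the lemon at (280,214), between the fingers and with its long axis upright. The crate is to the right, and the peach is at (138,198).

```bash
python3 -c "
from h import *
for i in range(3):
    o=telemetry.get_obs();print(o['time'],o['tool_pos'],o['ee_rot'],o['qvel'].round(3))
"; python3 go.py 537 102 27 109
```

```text
1.55 [0.53934185 0.09607421 0.29730665] [-3.13609975e+00 -1.21399519e-03 -2.77244457e+00] [ 0.068 -0.051  0.072  0.046  0.092  0.142]
1.55 [0.53934185 0.09607421 0.29730665] [-3.13609975e+00 -1.21399519e-03 -2.77244457e+00] [ 0.068 -0.051  0.072  0.046  0.092  0.142]
1.55 [0.53934185 0.09607421 0.29730665] [-3.13609975e+00 -1.21399519e-03 -2.77244457e+00] [ 0.068 -0.051  0.072  0.046  0.092  0.142]
shift [-1.000e-03  1.370e-01  1.805e+00] turn 0.22 | cur close ang 111.2 j6 -1.87 t 1.55 grasp [539.5  95.1 117.3] F [ 2.5 -3.6 -1.1] w 0.09434091020910074
```

Emit:
apply_moves --moves '[[[0,0,0,0,0],[0,0,0,0,0],[0,0,0,0,0]]]'

```text
time: 1.92
tool_pos: [0.5344, 0.1041, 0.3009]
ee_rot: [3.142, 0.001, -2.765]
wrist_force: [0.2, 0.0, 0.6]
width: 0.0938
finger_force: 0.0
```

```bash
python3 -c "
from h import *
for i in range(1):
    o=telemetry.get_obs();print(o['time'],o['tool_pos'],o['ee_rot'],o['qvel'].round(3))
"; python3 go.py 537 102 27 109
```

```text
1.925 [0.53439737 0.10414287 0.30091581] [ 3.14152199e+00  1.16351127e-03 -2.76481230e+00] [ 0.    -0.    -0.001 -0.003 -0.002 -0.   ]
shift [-0.03  -0.059  1.878] turn 0.26 | cur close ang 111.6 j6 -1.86 t 1.925 grasp [534.6 104.2 120.9] F [0.2 0.  0.6] w 0.09381523154032673
```

Emit:
apply_moves --moves '[[[-0.02,-0.04,0.5,0.1,0],[-0.02,-0.04,1.0,0.2,0],[-0.02,-0.04,1.5,0.2,0],[-0.02,-0.04,1.87,0.2,0],[-0.02,-0.04,1.87,0.2,0],[-0.02,-0.04,1.87,0.2,1],[-0.02,-0.04,1.87,0.2,1],[-0.02,-0.04,1.87,0.2,1],[-0.02,-0.04,1.87,0.2,1],[-0.02,-0.04,1.87,0.2,1]]]'

```text
time: 3.18
tool_pos: [0.5369, 0.1015, 0.2071]
ee_rot: [3.141, 0.001, -2.802]
wrist_force: [-0.6, 1.5, 1.4]
width: 0.0546
finger_force: 30.0
```

Emit:
apply_moves --moves '[[[0,0,0,0,1],[0,0,0,0,1],[0,0,-0.6,0,1],[0,0,-1.2,0,1],[0,0,-1.8,0,1],[0,0,-1.8,0,1],[0,0,-1.8,0,1]]]'

```text
time: 4.05
tool_pos: [0.5363, 0.1012, 0.2949]
ee_rot: [3.141, -0.003, -2.802]
wrist_force: [-0.4, 0.1, -1.4]
width: 0.0548
finger_force: 30.0
```

```bash
python3 go.py 442 210.5 120 98.7;python3 go.py 442 210.5 63 98.7
```

```text
shift [ 1.051  2.69  -0.099] turn 1.08 | cur close ang 109.5 j6 -1.83 t 4.05 grasp [535.9 101.1 114.9] F [-0.4  0.1 -1.4] w 0.05475344207330394
shift [1.048 2.69  1.041] turn 1.08 | cur close ang 109.5 j6 -1.83 t 4.05 grasp [535.9 101.1 114.9] F [-0.4  0.1 -1.4] w 0.05475344207330394
```

Emit:
apply_moves --moves '[[[0.25,0.7,0,0.3,1],[0.5,1.4,0,0.6,1],[0.8,2.1,0,0.9,1],[1.05,2.69,0,1.08,1],[1.05,2.69,0,1.08,1],[1.05,2.69,0,1.08,1]]]'

```text
time: 4.8
tool_pos: [0.4425, 0.2102, 0.2953]
ee_rot: [-3.141, -0.002, -2.99]
wrist_force: [0.5, 0.0, -0.9]
width: 0.0548
finger_force: 30.0
```

```bash
python3 w.py w2; python3 go.py 442 210.5 60 98.7
```

```text
shift [0.014 0.012 1.114] turn -0.01 | cur close ang 98.6 j6 -1.39 t 4.85 grasp [442.6 209.9 115.7] F [-0.9 -0.2 -0.4] w 0.05475972358352204
```

View pics/w2.png

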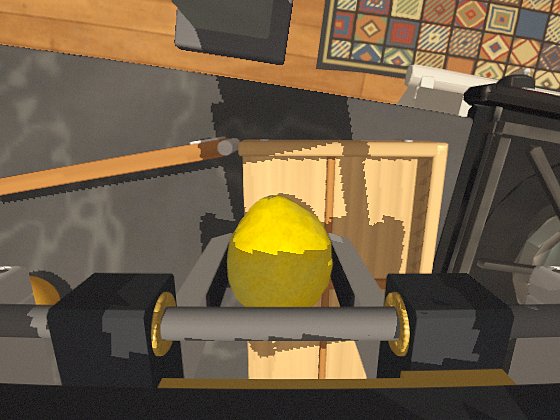

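The lemon hangs over the front hinge-side nest, clear of the gate and the rib. I'll lower it now.

Emit:
apply_moves --moves '[[[0.01,0.01,0.4,0,1],[0.01,0.01,0.8,0,1],[0.01,0.01,1.05,0,1],[0.01,0.01,1.1,0,1],[0.01,0.01,1.12,0,1],[0.01,0.01,1.13,0,1],[0.01,0.01,1.13,0,1]]]'

```text
time: 5.72
tool_pos: [0.4421, 0.2112, 0.2408]
ee_rot: [3.141, 0.001, -2.99]
wrist_force: [-0.1, 0.6, -2.1]
width: 0.0547
finger_force: 30.0
```

Emit:
apply_moves --moves '[[[0,0,0,0,0.36],[0,0,0,0,0.3],[0,0,0,0,0.24],[0,0,0,0,0.18],[0,0,0,0,0.15],[0,0,0,0,0.15],[0,0,-0.5,0,0.15],[0,0,-1.2,0,0],[0,0,-1.8,0,0],[0,0,-1.8,0,0]]]'

```text
time: 6.98
tool_pos: [0.4425, 0.2113, 0.3329]
ee_rot: [3.14, 0.006, -2.99]
wrist_force: [-0.2, 0.3, 0.0]
width: 0.0939
finger_force: 0.0
```

```bash
python3 m.py; python3 go.py 565 -10 140 98.7;python3 go.py 565 -10 30 98.7
```

```text
shift [-1.764 -4.742  0.217] turn -0.0 | cur close ang 98.7 j6 -1.39 t 7.025 grasp [442.4 211.3 150.8] F [-0.1  0.2 -0.3] w 0.09420772409245633
shift [-1.76  -4.743  2.417] turn -0.0 | cur close ang 98.7 j6 -1.39 t 7.025 grasp [442.4 211.3 150.8] F [-0.1  0.2 -0.3] w 0.09420772409245633Traceback (most recent call last):
  File "m.py", line 4, in <module>
    print(n,fruit(s,seed,z),cv2.contourArea(blob(s,seed,0)))
            ~~~~~^^^^^^^^^^
  File "h.py", line 23, in fruit
    c=blob(s,seed,0,r);e=cv2.fitEllipse(c);X=ray(s,c.reshape(-1,2),z)
  File "h.py", line 21, in blob
    return max(cs,key=cv2.contourArea)
ValueError: max() iterable argument is empty
```

Emit:
apply_moves --moves '[[[-0.2,-0.6,0,1,0],[-0.4,-1.2,0,2,0],[-0.6,-1.8,0,3,0],[-0.8,-2.4,0,4,0],[-1.0,-3.0,0,5,0],[-1.2,-3.6,0,6,0],[-1.5,-4.2,0.2,7,0],[-1.76,-4.74,0.2,8,0],[-1.76,-4.74,0.2,9,0],[-1.76,-4.74,0.2,9,0]]]'

```text
time: 8.28
tool_pos: [0.5643, -0.0103, 0.3175]
ee_rot: [-3.137, -0.001, 1.723]
wrist_force: [0.0, -0.6, 0.8]
width: 0.0942
finger_force: 0.0
```

Emit:
apply_moves --moves '[[[0,0,0,0,0],[0,0,0,0,0]]]'

```text
time: 8.52
tool_pos: [0.5644, -0.0096, 0.3198]
ee_rot: [-3.141, -0.0, 1.724]
wrist_force: [0.1, -0.3, -0.6]
width: 0.0941
finger_force: 0.0
```

```bash
sed -i 's/"lemon1",(268,211)/"lemon1",(223,260)/' m.py; python3 w.py w3 565 -10 30; python3 go.py 565 -10 29 8.7
```

```text
pred px [280.82065169 210.04197619]
[564.3  -9.9  60.4  62.1  10.7]
shift [-0.009  0.011  2.22 ] turn 0.01 | cur close ang 8.8 j6 -0.27 t 8.575 grasp [564.3  -9.6 140. ] F [-0.2 -0.6  0.2] w 0.09367415998119305
```

Emit:
apply_moves --moves '[[[0,0,0.7,0,0],[0,0,1.4,0,0],[0,0,2.0,0,0],[0,0,2.22,0,0],[0,0,2.22,0,0],[0,0,2.22,0,1],[0,0,2.22,0,1],[0,0,2.22,0,1],[0,0,2.22,0,1],[0,0,2.22,0,1]]]'

```text
time: 9.82
tool_pos: [0.5647, -0.01, 0.2097]
ee_rot: [3.141, 0.0, 1.722]
wrist_force: [-0.8, 0.4, 2.7]
width: 0.0583
finger_force: 30.0
```

Emit:
apply_moves --moves '[[[0,0,0,0,1],[0,0,-0.8,0,1],[0,0,-1.6,0,1],[0,0,-2.4,0,1],[0,0,-2.4,0,1],[0,0,-2.4,0,1]]]'

```text
time: 10.58
tool_pos: [0.5642, -0.01, 0.3274]
ee_rot: [-3.139, -0.001, 1.722]
wrist_force: [-0.3, 0.1, -1.4]
width: 0.0582
finger_force: 30.0
```

```bash
python3 go.py 539 295 150 8.7
```

```text
shift [ 6.106  0.42  -0.049] turn -0.0 | cur close ang 8.7 j6 -0.27 t 10.575 grasp [563.7  -9.9 147.4] F [-0.3  0.1 -1.4] w 0.05820830044950428
```

Emit:
apply_moves --moves '[[[1,0.06,0,0,1],[2,0.12,0,0,1],[3,0.18,0,0,1],[4,0.24,0,0,1],[5,0.3,0,0,1],[6,0.34,0,0,1],[6.1,0.34,0,0,1],[6.1,0.34,0,0,1],[6.1,0.34,0,0,1]]]'

```text
time: 11.7
tool_pos: [0.5357, 0.2928, 0.3281]
ee_rot: [-3.14, 0.001, 1.72]
wrist_force: [-0.4, 0.2, -1.3]
width: 0.0585
finger_force: 30.0
```

```bash
python3 w.py w4; python3 go.py 535 294.5 62 8.7
```

```text
shift [ 0.039 -0.008  1.731] turn -0.01 | cur close ang 8.6 j6 0.26 t 11.75 grasp [535.6 292.6 148.6] F [ 0.2  0.8 -1. ] w 0.05870613143168597
```

View pics/w4.png

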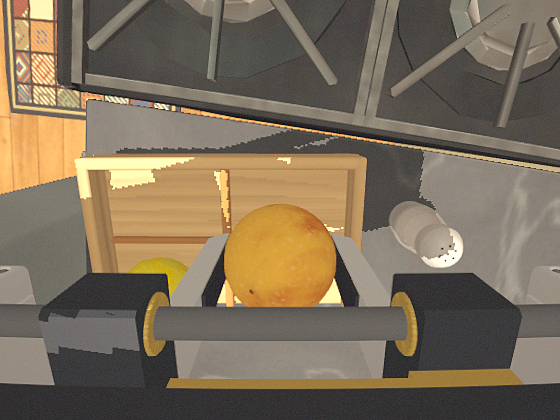

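The peach is above the back free-side nest. The right finger is just inside the wall, the lemon sits in its nest, and the salt is clear.

Emit:
apply_moves --moves '[[[0.04,0,0.6,0,1],[0.04,0,1.2,0,1],[0.04,0,1.6,0,1],[0.04,0,1.7,0,1],[0.04,0,1.73,0,1],[0.04,0,1.75,0,1],[0.04,0,1.75,0,1]]]'

```text
time: 12.62
tool_pos: [0.5354, 0.2961, 0.2428]
ee_rot: [3.14, -0.001, 1.722]
wrist_force: [1.1, 0.3, -1.4]
width: 0.058
finger_force: 30.0
```

Emit:
apply_moves --moves '[[[0,0,0,0,0.35],[0,0,0,0,0.3],[0,0,0,0,0.25],[0,0,0,0,0.22],[0,0,0,0,0.22],[0,0,-0.4,0,0.22],[0,0,-1,0,0.22],[0,0,-1.7,0,0],[0,0,-1.7,0,0]]]'

```text
time: 13.75
tool_pos: [0.5358, 0.2964, 0.3307]
ee_rot: [3.134, -0.002, 1.722]
wrist_force: [-1.1, 0.0, -0.5]
width: 0.0895
finger_force: 0.0
```

```bash
python3 m.py; python3 go.py 568 -111 150 104
```

```text
lemon1 [440.9 216.8  59.2  69.2 101.7] 597.0
shift [-8.149 -0.581 -0.048] turn 8.47 | cur close ang 8.7 j6 0.26 t 13.8 grasp [535.9 296.4 148.1] F [ 0.5 -0.3 -0.7] w 0.09265597776716247Traceback (most recent call last):
  File "m.py", line 4, in <module>
    print(n,fruit(s,seed,z),cv2.contourArea(blob(s,seed,0)))
            ~~~~~^^^^^^^^^^
  File "h.py", line 23, in fruit
    c=blob(s,seed,0,r);e=cv2.fitEllipse(c);X=ray(s,c.reshape(-1,2),z)
  File "h.py", line 21, in blob
    return max(cs,key=cv2.contourArea)
ValueError: max() iterable argument is empty
```

Emit:
apply_moves --moves '[[[-0.9,0,0,0.9,0],[-1.8,0,0,1.8,0],[-2.7,-0.1,0,2.7,0],[-3.6,-0.2,0,3.6,0],[-4.5,-0.3,0,4.5,0],[-5.4,-0.4,0,5.4,0],[-6.3,-0.5,0,6.3,0],[-7.2,-0.58,0,7.2,0],[-8.1,-0.58,0,8.1,0],[-8.15,-0.58,0,8.47,0]]]'

```text
time: 15.05
tool_pos: [0.5675, -0.114, 0.3238]
ee_rot: [-3.14, 0.004, 0.237]
wrist_force: [-0.0, 0.3, -0.2]
width: 0.0937
finger_force: 0.0
```

Emit:
apply_moves --moves '[[[0,0,0,0,0],[0,0,0,0,0],[0,0,0,0,0]]]'

```text
time: 15.42
tool_pos: [0.5678, -0.1104, 0.3262]
ee_rot: [-3.141, 0.001, 0.245]
wrist_force: [-0.3, 0.0, -0.4]
width: 0.094
finger_force: 0.0
```

```bash
python3 w.py w5 568 -111 26; python3 go.py 568 -111 26 104
```

```text
pred px [280.64389441 206.08891008]
[ 568.4 -111.    50.4   73.   104.3]
shift [1.000e-03 1.200e-02 2.409e+00] turn 0.0 | cur close ang -76.0 j6 1.04 t 15.475 grasp [ 567.8 -110.4  146.4] F [ 0.2 -0.1 -0.3] w 0.0940129119817191
```

Emit:
apply_moves --moves '[[[0,0.01,0.7,0,0],[0,0.01,1.4,0,0],[0,0.01,2.1,0,0],[0,0.01,2.4,0,0],[0,0.01,2.4,0,0],[0,0.01,2.4,0,1],[0,0.01,2.4,0,1],[0,0.01,2.4,0,1],[0,0.01,2.4,0,1],[0,0.01,2.4,0,1]]]'

```text
time: 16.73
tool_pos: [0.568, -0.1117, 0.2069]
ee_rot: [3.141, -0.0, 0.244]
wrist_force: [-0.1, 0.5, 0.3]
width: 0.0495
finger_force: 30.0
```

Emit:
apply_moves --moves '[[[0,0,0,0,1],[0,0,-0.8,0,1],[0,0,-1.6,0,1],[0,0,-2.4,0,1],[0,0,-2.4,0,1],[0,0,-2.4,0,1]]]'

```text
time: 17.48
tool_pos: [0.5676, -0.1116, 0.325]
ee_rot: [-3.14, 0.002, 0.244]
wrist_force: [0.1, -0.5, -1.5]
width: 0.0497
finger_force: 30.0
```

```bash
python3 go.py 550 228 150 98.7
```

```text
shift [ 1.296 -6.676 -0.093] turn 0.53 | cur close ang -76.0 j6 1.04 t 17.475 grasp [ 567.2 -111.4  145. ] F [ 0.1 -0.5 -1.5] w 0.04973525691133624
```

```bash
python3 go.py 560 225.2 150 98.7
```

```text
shift [ 1.477 -6.573 -0.094] turn 0.53 | cur close ang -76.0 j6 1.04 t 17.475 grasp [ 567.2 -111.4  145. ] F [ 0.1 -0.5 -1.5] w 0.04973525691133624
```

Emit:
apply_moves --moves '[[[0.2,-1,-0.1,0.1,1],[0.4,-2,-0.1,0.2,1],[0.6,-3,-0.1,0.3,1],[0.8,-4,-0.1,0.4,1],[1,-5,-0.1,0.53,1],[1.3,-6,-0.1,0.53,1],[1.5,-6.5,-0.1,0.53,1],[1.5,-6.57,-0.1,0.53,1],[1.5,-6.57,-0.1,0.53,1],[1.5,-6.57,-0.1,0.53,1]]]'

```text
time: 18.73
tool_pos: [0.5615, 0.224, 0.3311]
ee_rot: [3.141, 0.001, 0.15]
wrist_force: [-0.1, 0.7, -0.5]
width: 0.0498
finger_force: 30.0
```

```bash
python3 w.py w6; python3 go.py 560 225.2 58 98.7
```

```text
shift [-0.027 -0.029  1.868] turn -0.01 | cur close ang -81.4 j6 1.71 t 18.775 grasp [561.5 223.9 151.4] F [-0.   0.7 -0.6] w 0.049526564811109224
```

View pics/w6.png

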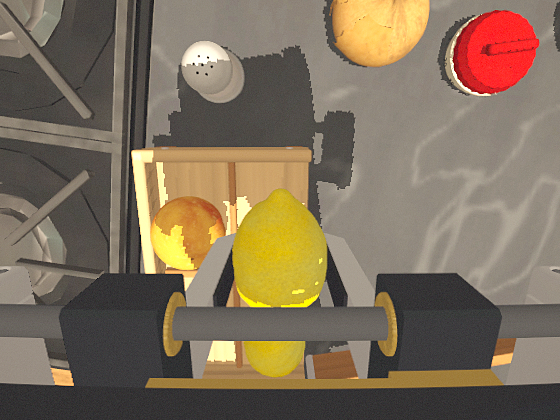

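The lemon is over the front free-side nest. The peach sits in its back nest at (187,232) with room for the finger, so I'll lower and open only a little.

Emit:
apply_moves --moves '[[[-0.03,-0.03,0.6,0,1],[-0.03,-0.03,1.2,0,1],[-0.03,-0.03,1.65,0,1],[-0.03,-0.03,1.8,0,1],[-0.03,-0.03,1.84,0,1],[-0.03,-0.03,1.86,0,1],[-0.03,-0.03,1.86,0,1]]]'

```text
time: 19.65
tool_pos: [0.5601, 0.2266, 0.2399]
ee_rot: [-3.141, -0.002, 0.151]
wrist_force: [0.1, 0.7, -0.8]
width: 0.0494
finger_force: 30.0
```

Emit:
apply_moves --moves '[[[0,0,0,0,0.44],[0,0,0,0,0.4],[0,0,0,0,0.36],[0,0,0,0,0.34],[0,0,0,0,0.34],[0,0,-0.3,0,0.34],[0,0,-0.8,0,0.34],[0,0,-1.5,0,0.34],[0,0,-2,0,0.34],[0,0,-2,0,0.34]]]'

```text
time: 20.9
tool_pos: [0.5603, 0.2267, 0.3428]
ee_rot: [-3.14, -0.007, 0.151]
wrist_force: [0.4, 0.1, 0.6]
width: 0.0621
finger_force: 0.0
```

```bash
python3 go.py 500 50 200 98.7
```

```text
shift [-1.719  3.311 -0.76 ] turn -0.0 | cur close ang -81.3 j6 1.71 t 20.9 grasp [561.6 227.1 162.8] F [0.4 0.1 0.6] w 0.06214915627283798
```

```bash
cat > path.py <<'E'
import numpy as np
h=np.array([-75.5,113.5]);r=180
def P(th,g=0):
    u=np.array([-np.sin(th),-np.cos(th)]);n=np.array([np.cos(th),-np.sin(th)])
    return h+r*u-n*(6+12.5*abs(np.cos(th))+8*abs(np.sin(th))+g)
S=P(1.417,30);z=np.load("crate.npz");print("start world",z["R"]@S+z["t"])
prev=S
for th in np.linspace(1.40,0,19):
    p=P(th,0.5);d=p-S;print(round(th,2),np.round([-d[1]/50,-d[0]/50],2))
E
python3 path.py; python3 go.py 391 -20 160 98.7
```

```text
start world [400.84800904 -23.34201181]
1.4 [ 0.64 -0.09]
1.32 [ 0.9  -0.12]
1.24 [ 1.17 -0.17]
1.17 [ 1.42 -0.24]
1.09 [ 1.68 -0.33]
1.01 [ 1.93 -0.44]
0.93 [ 2.17 -0.56]
0.86 [ 2.4  -0.71]
0.78 [ 2.62 -0.87]
0.7 [ 2.83 -1.05]
0.62 [ 3.03 -1.25]
0.54 [ 3.21 -1.47]
0.47 [ 3.38 -1.7 ]
0.39 [ 3.53 -1.94]
0.31 [ 3.65 -2.2 ]
0.23 [ 3.76 -2.47]
0.16 [ 3.85 -2.74]
0.08 [ 3.91 -3.03]
0.0 [ 3.95 -3.32]
shift [-4.091  4.367  0.021] turn -0.0 | cur close ang -81.3 j6 1.71 t 20.9 grasp [561.6 227.1 162.8] F [0.4 0.1 0.6] w 0.06214915627283798
```

```bash
python3 go.py 400.8 -23.3 160 98.7
```

```text
shift [-3.907  4.462  0.022] turn -0.0 | cur close ang -81.3 j6 1.71 t 20.9 grasp [561.6 227.1 162.8] F [0.4 0.1 0.6] w 0.06214915627283798
```

Emit:
apply_moves --moves '[[[-0.5,0.6,0,0,1],[-1,1.2,0,0,1],[-1.5,1.8,0,0,1],[-2,2.4,0,0,1],[-2.5,3,0,0,1],[-3,3.6,0,0,1],[-3.6,4.2,0,0,1],[-3.9,4.46,0,0,1],[-3.9,4.46,0,0,1],[-3.9,4.46,0,0,1]]]'

```text
time: 22.15
tool_pos: [0.4008, -0.0229, 0.3382]
ee_rot: [-3.141, 0.0, 0.151]
wrist_force: [0.9, -0.4, 0.1]
width: 0.0002
finger_force: 0.0
```

```bash
python3 go.py 400.8 -23.3 50 98.7; python3 - <<'E'
from h import *
s=snapshot("top");save(s,"top1")
cv2.imwrite("pics/crop2.png",cv2.resize(np.array(s["image"])[110:300,150:410],None,fx=3,fy=3,interpolation=cv2.INTER_CUBIC)[:,:,::-1])
E
```

```text
shift [-0.     0.009  2.164] turn -0.0 | cur close ang -81.3 j6 1.22 t 22.15 grasp [400.7 -22.8 158.2] F [ 0.9 -0.4  0.1] w 0.00015765268930039155
```

View pics/crop2.png

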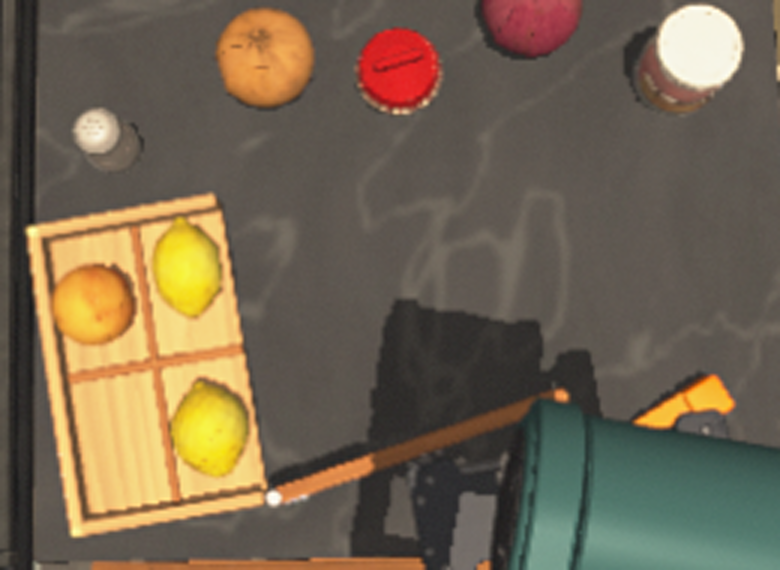

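All three fruits lie within their nests, behind the gate line, and the gate is still at about 1.4 rad. I'll descend on its robot side and sweep it shut.

Emit:
apply_moves --moves '[[[0,0,0.6,0,1],[0,0,1.2,0,1],[0,0,1.8,0,1],[0,0,2.16,0,1],[0,0,2.16,0,1],[0,0,2.16,0,1]]]'

```text
time: 22.95
tool_pos: [0.4012, -0.023, 0.2314]
ee_rot: [3.141, -0.001, 0.152]
wrist_force: [-0.2, 0.2, -0.1]
width: 0.0005
finger_force: 0.0
```

Emit:
apply_moves --moves '[[[0.3,-0.04,0,0,1],[0.64,-0.09,0,0,1],[0.9,-0.12,0,0,1],[1.17,-0.17,0,0,1],[1.42,-0.24,0,0,1],[1.68,-0.33,0,0,1],[1.93,-0.44,0,0,1],[2.17,-0.56,0,0,1],[2.4,-0.71,0,0,1],[2.62,-0.87,0,0,1]]]'

```text
time: 24.2
tool_pos: [0.5242, 0.0401, 0.2306]
ee_rot: [-3.141, 0.0, 0.151]
wrist_force: [0.1, 0.7, -0.3]
width: 0.0007
finger_force: 0.1
```

Emit:
apply_moves --moves '[[[0.21,-0.18,0,0,1],[0.41,-0.38,0,0,1],[0.59,-0.6,0,0,1],[0.76,-0.83,0,0,1],[0.91,-1.07,0,0,1],[1.03,-1.33,0,0,1],[1.14,-1.6,0,0,1],[1.23,-1.87,0,0,1],[1.26,-2.0,0,0,1],[1.26,-2.0,0,0,1]]]'

```text
time: 25.45
tool_pos: [0.5707, 0.1483, 0.2307]
ee_rot: [3.142, -0.0, 0.152]
wrist_force: [0.1, -0.2, 0.6]
width: 0.0003
finger_force: 0.0
```

```bash
python3 go.py 400.8 -23.3 50 98.7; python3 - <<'E'
from h import *
z=np.load("crate.npz");o=telemetry.get_obs();print("crate xy",z["R"].T@(np.array(o["tool_pos"])[:2]*1000-z["t"]))
E
```

```text
shift [-3.879  2.878  0.013] turn 0.0 | cur close ang -81.3 j6 1.58 t 25.45 grasp [570.7 148.3  50.7] F [ 0.1 -0.2  0.6] w 0.0002514476674045776
crate xy [-116.53377165  -62.76258082]
```

Emit:
apply_moves --moves '[[[0.01,-0.1,0,0,1],[0.02,-0.2,0,0,1],[0.03,-0.3,0,0,1],[0.03,-0.38,0,0,1],[0.03,-0.42,0,0,1],[0.03,-0.42,0,0,1]]]'

```text
time: 26.2
tool_pos: [0.569, 0.1689, 0.2307]
ee_rot: [-3.141, -0.0, 0.151]
wrist_force: [-0.9, -0.9, 0.3]
width: 0.0003
finger_force: 0.0
```

Emit:
apply_moves --moves '[[[0,-0.03,0,0,1],[0,-0.06,0,0,1],[0,-0.06,0,0,1]]]'

```text
time: 26.58
tool_pos: [0.5686, 0.1718, 0.2307]
ee_rot: [-3.141, -0.0, 0.151]
wrist_force: [-0.3, 0.0, 0.0]
width: 0.0005
finger_force: 0.0
```

Not at the stop yet, so I'll continue in small steps.

Emit:
apply_moves --moves '[[[0,-0.03,0,0,1],[0,-0.06,0,0,1],[0,-0.09,0,0,1],[0,-0.09,0,0,1]]]'

```text
time: 27.08
tool_pos: [0.5684, 0.174, 0.2307]
ee_rot: [3.135, 0.0, 0.15]
wrist_force: [1.7, -9.3, 1.3]
width: 0.0001
finger_force: 4.3
```

Emit:
apply_moves --moves '[[[0,-0.03,0,0,1],[0,-0.06,0,0,1],[0,-0.06,0,0,1]]]'

```text
time: 27.45
tool_pos: [0.5683, 0.1751, 0.2308]
ee_rot: [3.13, 0.001, 0.15]
wrist_force: [1.7, -14.7, 0.7]
width: 0.0004
finger_force: 7.5
```

```bash
python3 w.py w7; python3 - <<'E'
from h import *
z=np.load("crate.npz");o=telemetry.get_obs();print("crate xy",z["R"].T@(np.array(o["tool_pos"])[:2]*1000-z["t"]),o["wrist_force"])
s=snapshot("top");save(s,"top2")
cv2.imwrite("pics/crop3.png",cv2.resize(np.array(s["image"])[165:300,150:410],None,fx=3,fy=3,interpolation=cv2.INTER_CUBIC)[:,:,::-1])
E
```

```text
crate xy [-89.7897618  -64.44027035] [  1.26021727 -15.18890249   1.54834623]
```

View pics/crop3.png

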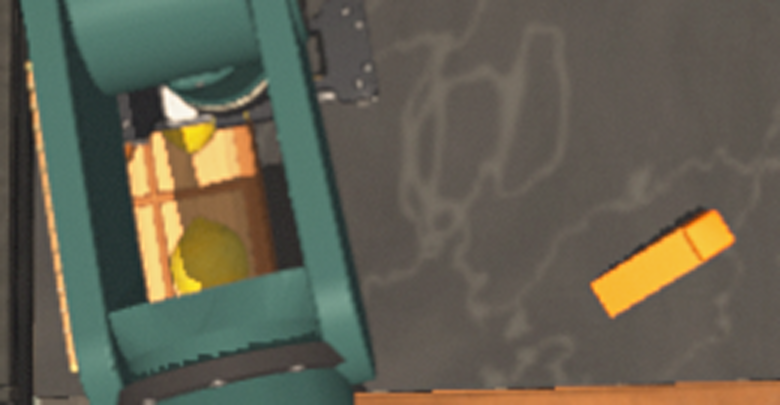

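The gate meets its stop (15 N and rising with little motion). The wedge is unmoved, with its tip at crop (601,303) and block back at (723,224). I'll retreat.

Emit:
apply_moves --moves '[[[0,0.3,0,0,1],[0,0.8,0,0,1],[0,1.2,0,0,1],[0,1.4,-0.8,0,1],[0,1.4,-1.8,0,0],[0,1.4,-2.4,0,0]]]'

```text
time: 28.3
tool_pos: [0.5783, 0.1096, 0.3538]
ee_rot: [-3.141, -0.004, 0.151]
wrist_force: [0.1, -0.5, 0.0]
width: 0.0173
finger_force: 0.0
```

```bash
cat > wedge.py <<'E'
from h import *
s=snapshot("top")
f=lambda c:[150+c[0]/3,165+c[1]/3]
t=ray(s,[f((590,288)),f((613,318))],.004);b=ray(s,[f((712,208)),f((735,240))],.03);m=ray(s,[f((683,230)),f((706,262))],.03)
t,b,m=[q.mean(0)[:2]*1000 for q in(t,b,m)];d=(t-b)/np.linalg.norm(t-b)
print("tip",t,"back",b,"len",np.linalg.norm(t-b),"blockfront",m,"ang",np.degrees(np.arctan2(d[1],d[0])),"grip",b+15*d)
E
python3 wedge.py;python3 go.py 450 -150 200 98.7
```

```text
tip [402.4560829  -86.69188683] back [ 460.78908167 -178.64492408] len 108.89490256325175 blockfront [ 444.70341058 -155.31592035] ang 122.39014961327067 grip [ 452.75385724 -165.97862358]
shift [-3.325  4.748 -0.475] turn -0.0 | cur close ang -81.3 j6 1.51 t 28.35 grasp [580.9 110.1 178.2] F [ 1.6 -0.1  3.5] w 0.02088887506820846
```

```bash
python3 go.py 453 -166 160 32.4
```

```text
shift [-3.323  5.073  0.325] turn 6.63 | cur close ang -81.3 j6 1.51 t 28.35 grasp [580.9 110.1 178.2] F [ 1.6 -0.1  3.5] w 0.02088887506820846
```

Emit:
apply_moves --moves '[[[-0.3,0.6,0,-1,0],[-0.7,1.2,0,-2,0],[-1.1,1.8,0,-3,0],[-1.4,2.4,0,-4,0],[-1.8,3,0,-5,0],[-2.2,3.6,0,-6,0],[-2.6,4.2,0,-7,0],[-3,4.8,0.2,-8,0],[-3.3,5.05,0.4,-9,0],[-3.3,5.05,0.4,-10,0]]]'

```text
time: 29.6
tool_pos: [0.4518, -0.1655, 0.3286]
ee_rot: [-3.14, -0.003, 1.9]
wrist_force: [-0.2, -0.2, 0.0]
width: 0.0938
finger_force: 0.0
```

Emit:
apply_moves --moves '[[[0,0,0,-1,0],[0,0,0,-1.37,0],[0,0,0,-1.37,0],[0,0,0,-1.37,0]]]'

```text
time: 30.1
tool_pos: [0.4529, -0.1645, 0.3302]
ee_rot: [3.142, -0.001, 2.135]
wrist_force: [0.1, 0.1, -0.8]
width: 0.0942
finger_force: 0.0
```

```bash
python3 w.py w8; python3 go.py 453 -166 23 32.4
```

```text
shift [-0.028 -0.015  2.546] turn -0.01 | cur close ang 32.3 j6 -1.03 t 30.15 grasp [ 452.9 -164.4  150.3] F [ 0.1 -0.2  0.8] w 0.0937311908963354
```

View pics/w8.png

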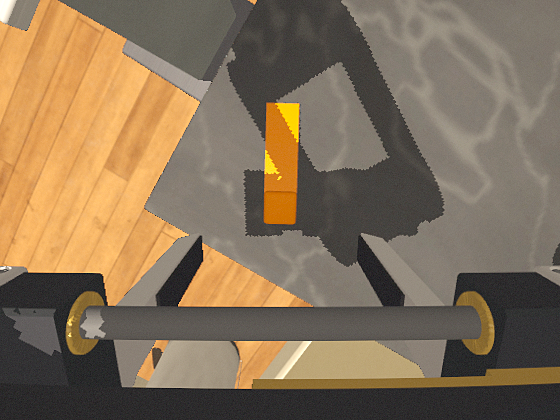

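The wrist view shows the wedge upright in the picture: tip edge at row 103 (cols 267–299), block from row 191 to row 223 (cols 264–296), and the gripper aligned with it.

```bash
cat > wb.py <<'E'
from h import *
s=snapshot("wrist");u=[(264.,223.),(296,223),(264,191),(296,191),(267,103),(299,103)]
b=ray(s,u[:4],.03)[:,:2]*1000;t=ray(s,u[4:],.004)[:,:2].mean(0)*1000
g=b.mean(0);d=t-g;print("grip",g,"tip",t,np.linalg.norm(d),np.degrees(np.arctan2(d[1],d[0])))
E
python3 wb.py; python3 go.py 453 -166 23 32.4; python3 go.py 455 -168 23 32.4
```

```text
grip [ 453.21788867 -164.84658339] tip [405.74143664 -84.56033435] 93.27322918026643 120.5975132031509
shift [-0.028 -0.015  2.548] turn -0.01 | cur close ang 32.3 j6 -1.03 t 30.2 grasp [ 452.9 -164.4  150.4] F [ 0.7 -0.3  0.4] w 0.09406088764058917
shift [-0.083 -0.003  2.548] turn -0.01 | cur close ang 32.3 j6 -1.03 t 30.2 grasp [ 452.9 -164.4  150.4] F [ 0.7 -0.3  0.4] w 0.09406088764058917
```

Emit:
apply_moves --moves '[[[0,0,0.8,0.1,0],[-0.01,0,1.6,0.1,0],[-0.01,0,2.2,0.1,0],[-0.01,0,2.5,0.1,0],[-0.01,0,2.54,0.1,0],[-0.01,0,2.54,0.1,0.5],[-0.01,0,2.54,0.1,1],[-0.01,0,2.54,0.1,1],[-0.01,0,2.54,0.1,1],[-0.01,0,2.54,0.1,1]]]'

```text
time: 31.45
tool_pos: [0.4533, -0.1649, 0.2038]
ee_rot: [3.141, 0.0, 2.118]
wrist_force: [-0.3, -0.0, -0.3]
width: 0.0473
finger_force: 0.0
```

Emit:
apply_moves --moves '[[[0,0,0,0,1],[0,0,0,0,1]]]'

```text
time: 31.7
tool_pos: [0.4532, -0.1649, 0.2036]
ee_rot: [3.142, -0.0, 2.118]
wrist_force: [-0.2, 0.4, 0.3]
width: 0.0299
finger_force: 30.0
```

```bash
python3 - <<'E'
from h import *
z=np.load("crate.npz")
for c in((-230,-52),(-123,-52)): print(c,z["R"]@c+z["t"])
E
python3 go.py 577 35 26 8.7; python3 -c "
from h import *
print(telemetry.get_obs()['ee_rot'])"
```

```text
(-230, -52) [577.30753201  34.53760403]
(-123, -52) [561.04897503 140.29515376]
shift [ 2.126  4.195 -0.047] turn 2.27 | cur close ang 31.4 j6 -1.01 t 31.7 grasp [ 453.2 -164.9   23.6] F [-0.2  0.4  0.3] w 0.029904465042344133
[ 3.14157567e+00 -1.38485725e-04  2.11821800e+00]
```

Emit:
apply_moves --moves '[[[0.2,0.4,-0.4,0.3,1],[0.5,1,-0.8,0.7,1],[0.8,1.6,-0.8,1.1,1],[1.1,2.2,-0.8,1.5,1],[1.4,2.8,-0.8,1.9,1],[1.7,3.4,-0.8,2.27,1],[2,4,-0.8,2.27,1],[2.13,4.2,-0.8,2.27,1],[2.13,4.2,-0.8,2.27,1],[2.13,4.2,-0.8,2.27,1]]]'

```text
time: 32.95
tool_pos: [0.5766, 0.0344, 0.2434]
ee_rot: [-3.141, 0.0, 1.721]
wrist_force: [0.9, 0.7, -1.7]
width: 0.0296
finger_force: 30.0
```

```bash
python3 w.py w9; python3 go.py 577.3 34.5 23 8.7; python3 - <<'E'
from h import *
s=snapshot("top");save(s,"top3")
cv2.imwrite("pics/crop4.png",cv2.resize(np.array(s["image"])[165:300,150:410],None,fx=3,fy=3,interpolation=cv2.INTER_CUBIC)[:,:,::-1])
E
```

```text
shift [0.002 0.014 0.811] turn -0.01 | cur close ang 8.6 j6 -0.19 t 33.0 grasp [576.6  34.2  63.5] F [-0.5 -1.2 -1.1] w 0.029531340508656093
```

View pics/crop4.png

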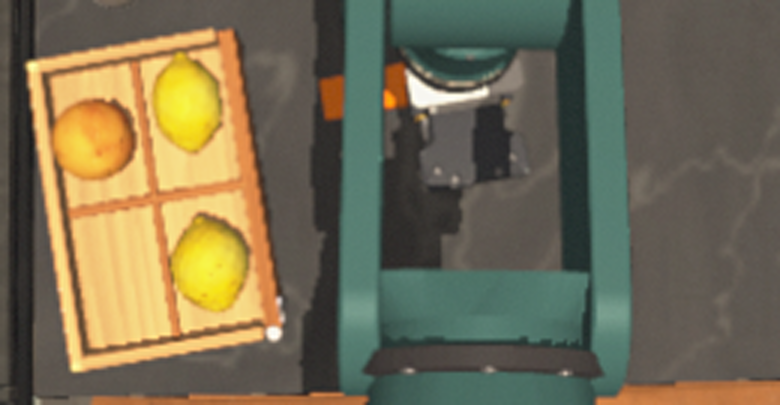

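View pics/w9.png

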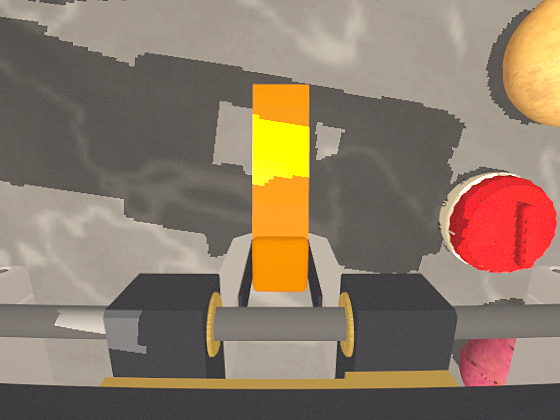

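The gate is shut flush with the crate front, the fruits are in place, and the wedge is held straight with its tip toward the gate's free half. Next I'll lower it and check the face line.

Emit:
apply_moves --moves '[[[0,0,0.4,0,1],[0,0,0.7,0,1],[0,0,0.79,0,1],[0,0,0.79,0,1],[0,0,0.79,0,1]]]'

```text
time: 33.67
tool_pos: [0.5773, 0.0352, 0.2045]
ee_rot: [3.141, 0.0, 1.722]
wrist_force: [-0.6, 0.8, -0.9]
width: 0.0298
finger_force: 30.0
```

```bash
python3 go.py 561 140.3 23.6 8.7; python3 - <<'E'
from h import *
z=np.load("crate.npz");s=snapshot("top")
p=ray(s,[(150+240/3,165+35/3),(150+259/3,165+170/3),(150+277/3,165+290/3)],.0575)[:,:2]*1000
print((p-z["t"])@z["R"])
E
```

```text
shift [ 2.127 -0.006  0.017] turn -0.0 | cur close ang 8.7 j6 -0.19 t 33.675 grasp [577.5  35.2  24.5] F [-0.6  0.8 -0.9] w 0.02975785264133121
[[ -85.89569658 -108.66762294]
 [ -83.24111239   -6.01074442]
 [ -81.48988761   83.38111867]]
```

Emit:
apply_moves --moves '[[[0,0,0.018,0,1],[0.3,0,0.018,0,1],[0.6,0,0.018,0,1],[0.9,0,0.018,0,1],[1.2,0,0.018,0,1],[1.5,0,0.018,0,1],[1.7,0,0.018,0,1],[1.8,0,0.018,0,1],[1.85,0,0.018,0,1],[1.85,0,0.018,0,1]]]'

```text
time: 34.98
tool_pos: [0.5634, 0.1268, 0.2037]
ee_rot: [3.141, -0.001, 1.722]
wrist_force: [-0.2, -0.9, 4.3]
width: 0.0299
finger_force: 30.0
```

Emit:
apply_moves --moves '[[[0.03,0,0,0,1],[0.06,0,0,0,1],[0.09,0,0,0,1],[0.12,0,0,0,1],[0.15,0,0,0,1],[0.15,0,0,0,1]]]'

```text
time: 35.72
tool_pos: [0.5622, 0.1341, 0.2036]
ee_rot: [3.141, 0.0, 1.722]
wrist_force: [0.4, -3.9, 5.5]
width: 0.0298
finger_force: 30.0
```

Emit:
apply_moves --moves '[[[0.03,0,0,0,1],[0.06,0,0,0,1],[0.09,0,0,0,1],[0.09,0,0,0,1]]]'

```text
time: 36.22
tool_pos: [0.5615, 0.1385, 0.2036]
ee_rot: [3.141, 0.0, 1.722]
wrist_force: [0.6, -2.8, 5.5]
width: 0.0299
finger_force: 30.0
```

Emit:
apply_moves --moves '[[[0.03,0,0,0,1],[0.06,0,0,0,1],[0.09,0,0,0,1],[0.09,0,0,0,1]]]'

```text
time: 36.72
tool_pos: [0.5609, 0.143, 0.2036]
ee_rot: [3.141, 0.0, 1.722]
wrist_force: [0.2, -3.2, 4.4]
width: 0.0297
finger_force: 30.0
```

Emit:
apply_moves --moves '[[[0.03,0,0,0,1],[0.06,0,0,0,1],[0.06,0,0,0,1]]]'

```text
time: 37.1
tool_pos: [0.5605, 0.1454, 0.2036]
ee_rot: [3.141, 0.002, 1.722]
wrist_force: [0.9, -3.5, 4.7]
width: 0.0301
finger_force: 30.0
```

Emit:
apply_moves --moves '[[[0.03,0,0,0,1],[0.06,0,0,0,1],[0.06,0,0,0,1]]]'

```text
time: 37.48
tool_pos: [0.5604, 0.1469, 0.2036]
ee_rot: [3.141, 0.006, 1.721]
wrist_force: [1.4, -10.0, 5.1]
width: 0.0297
finger_force: 30.0
```

Emit:
apply_moves --moves '[[[0.03,0,0,0,1],[0.06,0,0,0,1],[0.06,0,0,0,1]]]'

```text
time: 37.85
tool_pos: [0.5602, 0.1484, 0.2036]
ee_rot: [3.141, 0.01, 1.721]
wrist_force: [2.6, -14.7, 5.2]
width: 0.0299
finger_force: 30.0
```

Emit:
apply_moves --moves '[[[0.03,0,0,0,1],[0.06,0,0,0,1],[0.06,0,0,0,1]]]'

```text
time: 38.22
tool_pos: [0.5601, 0.1499, 0.2036]
ee_rot: [3.141, 0.014, 1.721]
wrist_force: [2.6, -20.2, 5.8]
width: 0.0298
finger_force: 30.0
```

Emit:
apply_moves --moves '[[[0.03,0,0,0,1],[0.06,0,0,0,1],[0.08,0,0,0,1],[0.08,0,0,0,1]]]'

```text
time: 38.72
tool_pos: [0.5598, 0.152, 0.2035]
ee_rot: [3.142, 0.019, 1.72]
wrist_force: [4.1, -25.8, 5.8]
width: 0.0297
finger_force: 30.0
```

```bash
python3 w.py w10; python3 go.py 561 140 23.6 8.7
```

```text
shift [-0.242 -0.012  0.002] turn -0.01 | cur close ang 8.6 j6 0.03 t 38.775 grasp [560.3 148.6  23.5] F [  4.1 -26.    6. ] w 0.02952448074032543
```

View pics/w10.png

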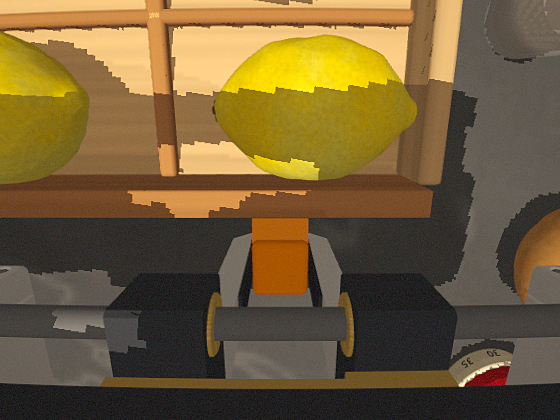

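The gate is shut with the wedge under its free half, and it jammed at 26 N. I'll release, rise, step back, close, and tap from behind to confirm.

Emit:
apply_moves --moves '[[[0,0,0,0,0.6],[0,0,0,0,0.4],[0,0,0,0,0.3],[0,0,0,0,0.3],[0,0,-0.4,0,0.3],[0,0,-1,0,0.3],[-0.6,0,-1.2,0,0.3],[-1.2,0,-1.2,0,1],[-1.2,0,-1.2,0,1],[-1.2,0,-1.2,0,1]]]'

```text
time: 40.02
tool_pos: [0.5671, 0.1002, 0.263]
ee_rot: [-3.141, -0.001, 1.722]
wrist_force: [0.4, -0.1, 0.1]
width: 0.0392
finger_force: 0.0
```

```bash
python3 w.py w11; python3 go.py 561 140 36 8.7
```

```text
shift [0.8   0.    0.939] turn 0.0 | cur close ang 8.7 j6 -0.08 t 40.075 grasp [567.  100.5  82.9] F [-0.4  0.3 -0.3] w 0.03513900261378404
```

View pics/w11.png

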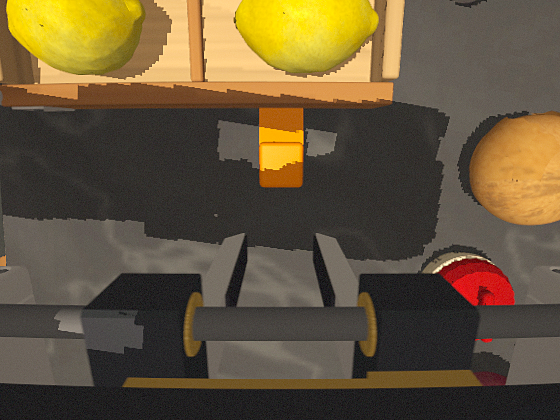

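Emit:
apply_moves --moves '[[[0,0,0.4,0,1],[0,0,0.8,0,1],[0,0,1.1,0,1],[0,0,1.1,0,1],[0.2,0,1.1,0,1],[0.35,0,1.1,0,1],[0.42,0,1.1,0,1],[0.48,0,1.1,0,1],[0.52,0,1.1,0,1],[0.52,0,1.1,0,1]]]'

```text
time: 41.32
tool_pos: [0.5641, 0.1226, 0.2092]
ee_rot: [3.141, 0.008, 1.721]
wrist_force: [1.1, -10.2, 3.6]
width: 0.0004
finger_force: 5.1
```

Emit:
apply_moves --moves '[[[0.04,0,0,0,1],[0.08,0,0,0,1],[0.08,0,0,0,1]]]'

```text
time: 41.7
tool_pos: [0.564, 0.124, 0.2092]
ee_rot: [3.141, 0.015, 1.721]
wrist_force: [1.4, -18.1, 2.5]
width: 0.0006
finger_force: 9.4
```

Emit:
apply_moves --moves '[[[0.04,0,0,0,1],[0.08,0,0,0,1],[0.08,0,0,0,1]]]'

```text
time: 42.08
tool_pos: [0.5638, 0.1256, 0.2093]
ee_rot: [3.141, 0.022, 1.72]
wrist_force: [1.9, -26.8, 2.0]
width: 0.0001
finger_force: 13.4
```

Emit:
apply_moves --moves '[[[-0.2,0,0,0,1],[-0.6,0,0,0,1],[-1,0,0,0,1],[-1.2,0,-1,0,1],[-1.8,0,-2,0,1],[-2.8,0,-3,0,1],[-2.8,0,-3,0,1],[-2.8,0,-3,0,1]]]'

```text
time: 43.08
tool_pos: [0.5832, -0.0057, 0.3578]
ee_rot: [-3.141, -0.001, 1.721]
wrist_force: [-0.1, 0.4, 0.2]
width: 0.0008
finger_force: 0.0
```

```bash
python3 - <<'E'
from h import *
a=np.array(snapshot("top")["image"])[100:300,150:410];b=np.array(snapshot("scene")["image"])[100:300,150:410]
cv2.imwrite("pics/fin.png",cv2.resize(np.hstack([a,b]),None,fx=1.53,fy=2.2,interpolation=cv2.INTER_CUBIC)[:,:,::-1])
E
```

```text
(no output)
```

View pics/fin.png

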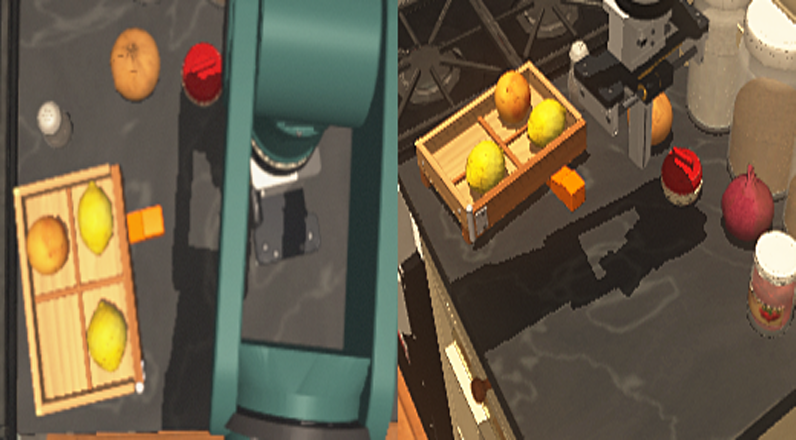

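The gate is shut, the wedge is jammed under its free half, the fruits are in the nests, and the bystanders are in place.

```bash
python3 -c "
from bench import ticket
print(ticket.close_job())"
```

```text
the job is handed in; nothing more can be done
None
```

I handed the job in at about 43 s: the peach and both lemons lie in the crate, the gate is shut, and the wedge held firm under its free half at 27 N; the other things look unmoved (no verdict came back).

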